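# Pop the storage case open and add a carton to its pile

### The arm

A 6-joint arm with a two-finger parallel gripper is mounted at the origin on a cart in front of the work surface, level with it; the furniture and walls round the work are solid. World frame = base frame: x ahead of the robot, y to its left, z up, the work surface at z = 0. Lengths are in m, angles in rad, forces in N, time in s.
With the tool pointing down it reaches from about 0.375 to 0.9 m from the base axis. Payload 3.1 kg.
Tool frame: the origin (TCP) lies at the very end of the fingers, on their centre line; the grasp point (between the pads) lies 19 mm behind it; z points along the fingers, y is the direction in which the jaws open and shut (so a half turn about z gives the same grasp; the last joint's range is limited). The gripper opens to 87 mm and grips with 3 to 60 N. Pads are 19 mm wide; open, the fingers measure 117 mm over their backs; the gripper's body (75 mm by 190 mm) begins 51 mm behind the grasp point.
Start: joints at [-1.478, 0.527, 1.433, -0, 1.181, -0.178], TCP at [0.168, -0.602, 0.223] pointing down, gripper open.
Joint ranges: [-3.08, 3.08], [-0.75, 2.2], [0.22, 2.44], [-1.43, 4.57], [0, 2.65], [-2.85, 2.85]. Speed limits (rad/s): [2.79, 2.79, 3.14, 3.14, 3.14, 3.14].

### API

Orientations are given as a 3x3 rotation matrix whose columns are the frame's x, y, z axes.
In Python, from cell import manip, read_camera, nets gives the robot as it stands. The module is installed in compiled form; this text tells all that it offers.
- The arm moves only by the tool step_arm, never from a script. Its argument "deltas" is a list of rows, each a list of 7 numbers: the finger opening in m, from 0 to 0.087, then the shift along the tool's x, y, z in m, then the turn, a rotation vector about the tool's x, y, z in degrees. In form: [[claw, tx, ty, tz, wx, wy, wz], ...]. A call has 1 to 12 rows; each row is the pose to reach, as a shift and turn from the pose commanded when the call began, along the tool's axes at that moment; what a row does not reach only later rows make up. A row lasts 1/8 s, in which the tool goes at most 62.5 mm and 10.7 degrees, less where a joint would pass 70% of its speed; a pose out of reach is approached as far as the arm can. A call with a gripper value outside its range is refused whole. The fingers move at their own pace and stop on an object; the grip force is fixed at half the most. Time passes only in rows, so rows that repeat a pose let the fingers close. It gives the time, the measured TCP pose, the force and the opening at its end, in the units of the state.
- manip.get_obs(): the state, without advancing time (a new reading comes with each control period).
- read_camera(name): name is "scene" or "top" or "wrist"; returns a dict with "pixels" (480x640x3 uint8, blue, green, red), "mtx" (3x3 intrinsics, pixels), "k1" (the pictures are not rectified: a ray, as slopes to the right and down, at radius r is drawn at 1 + k1 r^2 times it, then the intrinsics apply), "camera_from_world" (4x4, takes a point from world to camera coordinates); the wrist camera has in their place "tool_from_camera" (4x4, takes a point from camera to tool coordinates, whose origin is the TCP and whose axes are the flange's). Camera axes: x right, y down, z forward; pixel columns grow to the right and rows downward; lengths in m; the calibration is good to about 2 mm. A picture is of the moment at which its call begins: read the wrist's pose just before it. There is no depth.
- manip.finish_job(): hands the job in, once; it reports no verdict.
Trained networks look in the newest picture that a camera, given by its name, has taken for a name from the list of things; names that differ only in an ending like _2 or _b are one class to them, and where a whole thing is asked for, a point or a joint stands for the part that bears it (a point fixed in the world has none). Each returns a list of dicts, best first, with "score" (0 to 1); they miss things now and then, are a little off and sometimes report something else, mostly with a low value. They report only what shows in the picture. A call takes as long as a camera call. They do not tell look-alikes from the thing itself.
- nets.outline_of(query, camera): "mask" (480x640 bool, what is visible of it) and "position" ([column, row] in pixels, amid what is visible of it).
The state is a dict: "time_s": time; "q": joint angles; "joint_velocities": joint speeds; "joint_efforts": joint torques, N m; "tool_pos": TCP position; "tcp_rot": TCP orientation; "force": force on the tool from outside, world axes, zero at the start; "torque": the same for the moment, N m; "width": opening from 0.0 (shut) to 1.0 (fully open).
Only numpy, scipy, OpenCV 4.12 (cv2) and the standard library are available. Lean on these libraries where they do the work, as an engineer would, in place of code of your own. Each camera call takes 0.05 s, during which the arm holds its last target.

### The job

Press the red release button under the hood of the grey and blue storage case so that its lid springs fully open. Then lay the loose blue-and-white carton flat on top of the pile of like cartons in the case, squarely over the pile and lengthwise the same way, lowering it gently until it rests there (neither dropped nor pressed hard). Leave the lid open and let go; do not disturb the bottle, the timer or the tape roll.

Things in the scene. Friction and masses are not known exactly. Their poses are not given: they have to be found in the camera images.
- case: Grey storage case fixed to the bench: open tray 150 (x) x 190 (y) x 75 mm high, walls and floor 5 mm. Origin at the centre of its underside on the bench, z up, front at -x, where a 60 mm wide plinth with a sloping face carries the button and faces to the robot's left, give or take 0.3 rad (yaw about -1.57). The blue lid is hinged along y at x = +75, z = 75 mm; shut, it is 34 mm deep (top at z = 109 mm).
- hood_edge (a point): Middle of the front edge of the hood at the front of the blue lid (it moves with the lid). Shut: at x = -110, z = 105 mm in the case's frame; hood 60 mm wide, 6 to 8 mm thick. It covers the button from above, so the button is reached only with the tool tilted; a tool up to 26 mm thick along the button's axis passes some 13 mm clear of it.
- pile_foot (a point): Point on the case's inner floor (5 mm above the bench) at the case's centre, with the case's axes. A firm, fixed pile of cartons like the loose one is centred over it, its 60 mm sides along the case's y, its 90 mm sides along the case's x. The height of the pile's top is not told and differs: 22 to 50 mm above the bench.
- button_top (a point): Centre of the outer face of the unpressed red button, at (-94, 0, 45) mm in the case's frame; stays there when the button is pressed. Button round, 28 mm across, 12 mm proud of the sloping face. Its axis leans 40 degrees from vertical, outward along (-0.643, 0, 0.766) in the case's frame; press the opposite way, forward and down.
- release (a joint): Travel of the red button, m: 0 out, 0.008 fully in. Spring 0.75 N per mm (6 N fully in); the lid is unlatched from about 0.005 (some 4 N). It springs back when let go.
- case_lid (a joint): Angle of the lid, rad: 0 shut and latched, 1.85 (106 degrees) at its stop, leaning back, upper edge about 250 mm above the bench. Freed by the button it springs open by itself in about 1 s and stays open.
- carton: Loose flat carton, white and blue, 60 (x) x 90 (y) x 36 mm high, about 0.1 kg, lying on the bench to the left of the case. Origin at the centre of its underside, z up. Grip it across its 60 mm side.
- bottle: Bystander: reagent bottle with an orange cap, 56 mm across, 113 mm high. Origin at the centre of its underside.
- timer: Bystander: white timer, 62 x 62 x 18 mm. Origin at the centre of its underside.
- tape: Bystander: roll of tan tape lying flat, 104 mm across, 25 mm high. Origin at the centre of its underside.
Things that resemble listed ones, but are neither listed nor needed, are in the scene too. Leave any orange or yellow look-alike of the carton alone.

How it is judged:
On the way:
1. the lid has sprung open to its stop, the carton still lying outside the case (value of joint case_lid above 1.7 rad and horizontal distance between carton and case above 0.12 m), for 0.2 s.
At the end, for the whole second after the job is handed in: The lid is open at its stop (over 1.7 rad), and the carton rests flat and upright on the pile in the case, released and at rest: centred over the pile within 20 mm along each side of the case, its 90 mm length along the case's x within 0.26 rad (either way round), level within 0.1 rad (value of joint case_lid above 1.7 rad and x of carton in the frame of case between -0.02 and 0.02 m and y of carton in the frame of case between -0.02 and 0.02 m and z of carton in the frame of case between 0.017 and 0.054 m and angle between the y axis of carton and the x axis of case, either way round below 0.26 rad and angle between carton's own z axis and vertical below 0.1 rad and contact force between carton and case above 0.2 N and linear speed of carton below 0.02 m/s and contact force between the fingers and carton below 0.05 N); the robot touches nothing.
It fails at once if the carton is dropped (moves faster than 0.3 m/s with no finger touching it: a fall of about 5 mm) (contact force between the fingers and carton below 0.02 N and linear speed of carton above 0.3 m/s).
It fails at once if the carton is pressed on the pile or the case with more than 40 N (contact force between carton and case above 40 N).
It fails at once if the bottle is pushed more than 40 mm or tipped over (distance of bottle from where it was at the start of the episode above 0.04 m or angle between bottle's own z axis and vertical above 0.5 rad).
It fails at once if the timer is pushed more than 40 mm or tipped over (distance of timer from where it was at the start of the episode above 0.04 m or angle between timer's own z axis and vertical above 0.5 rad).
It fails at once if the tape is pushed more than 40 mm or tipped over (distance of tape from where it was at the start of the episode above 0.04 m or angle between tape's own z axis and vertical above 0.5 rad).
It also fails if it takes over 59 s, if anything falls off the work surface, if the arm or the gripper's body presses on something with over 40 N, if the wrist force passes 120 N, or if a joint passes its speed limit or range.

## Working session

There is one attempt and no reset: what is moved stays moved. The work goes in short steps, Python scripts to look and compute and a tool call to move; the robot and the scene stay as the last step left them, time stands still between calls to the robot, and variables do not carry over. Pictures are saved under pics/ and viewed, and the job is handed in when it is done.

Besides the shell and the picture viewer there is one more tool, called after "Call:" by a JSON object that holds its "op" and its "data", one argument or row to a line. step_arm: Moves the arm, as the interface text tells. Its arguments: {"type":"object","properties":{"deltas":{"type":"array","items":{"type":"array","items":{"type":"number"}}}},"required":["deltas"]}

```bash
mkdir -p pics; ls; cat > h.py <<'E'
import numpy as np, cv2
from cell import manip, read_camera, nets
E
python3 - <<'E'
from h import *
o=manip.get_obs();print({k:np.round(v,3).tolist() for k,v in o.items()})
for n in ["scene","top","wrist"]:
    c=read_camera(n);cv2.imwrite(f"pics/{n}0.png",c["pixels"]);
    np.savez(f"{n}0.npz",**c)
    print(n,c["mtx"].tolist(),c["k1"],np.round(c.get("camera_from_world",c.get("tool_from_camera")),3).tolist())
E
```

```text
pics
{'time_s': 0.0, 'q': [-1.477, 0.528, 1.434, -0.0, 1.181, -0.179], 'joint_velocities': [-0.001, -0.001, 0.002, -0.0, -0.001, 0.0], 'joint_efforts': [0.0, -44.004, -17.659, 0.063, 0.058, -0.0], 'tool_pos': [0.168, -0.601, 0.222], 'tcp_rot': [[0.963, 0.268, -0.0], [0.268, -0.963, 0.002], [0.0, -0.002, -1.0]], 'force': [0.027, -0.444, -0.402], 'torque': [0.005, 0.021, 0.002], 'width': 1.0}
scene [[612.2245344484415, 0.0, 323.9631960645397], [0.0, 612.2245344484415, 247.6308102034731], [0.0, 0.0, 1.0]] -0.20560356131521973 [[-0.808, -0.59, 0.006, 0.482], [-0.248, 0.331, -0.91, 0.162], [0.535, -0.737, -0.414, 1.491], [0.0, 0.0, 0.0, 1.0]]
top [[581.8766379010045, 0.0, 328.0327814285932], [0.0, 581.8766379010045, 247.7985874748636], [0.0, 0.0, 1.0]] -0.14400488887152071 [[0.027, -1.0, 0.016, 0.083], [-0.997, -0.028, -0.066, 0.544], [0.066, -0.014, -0.998, 1.54], [0.0, 0.0, 0.0, 1.0]]
wrist [[330.79767446049, 0.0, 322.51283316872], [0.0, 330.79767446049, 243.14322819827078], [0.0, 0.0, 1.0]] -0.04351946462276523 [[-0.001, -0.966, -0.26, 0.071], [1.0, -0.001, 0.0, -0.001], [-0.0, -0.26, 0.966, -0.162], [0.0, 0.0, 0.0, 1.0]]
```

View pics/scene0.png

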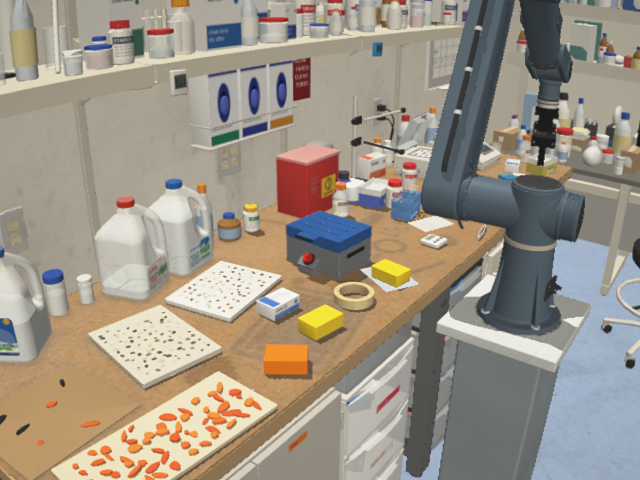

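View pics/top0.png

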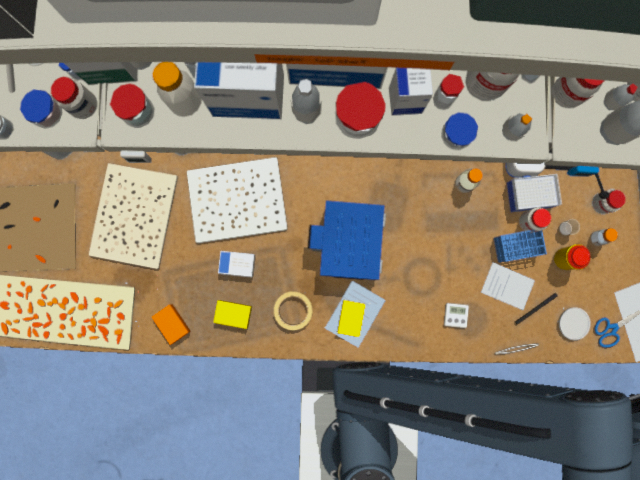

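The blue-and-white carton is at about top (237,264) and scene (278,303). Its look-alikes are yellow at top (232,315) and (350,319), and orange at (171,325). The shut case is at top (351,240) with its hood at (316,237), the red button is at scene (308,258), and the tape is at top (293,311). The timer is at top (456,316), and the bottle at (470,181) or another orange-capped one still needs checking.

```bash
cat >> h.py <<'E'
def unproj(uv,c,z,T=None):
    M=c["mtx"];k=float(c["k1"])
    d=cv2.undistortPoints(np.array(uv,float).reshape(-1,1,2),M,np.array([k,0,0,0,0.]))[:,0]
    Tcw=np.asarray(c["camera_from_world"]) if T is None else np.linalg.inv(T)
    R,t=Tcw[:3,:3],Tcw[:3,3]; o=-R.T@t
    r=np.c_[d,np.ones(len(d))]@R
    return o+r*((z-o[2])/r[:,2])[:,None]
def proj(P,c,T=None):
    Tcw=np.asarray(c["camera_from_world"]) if T is None else np.linalg.inv(T)
    return cv2.projectPoints(np.array(P,float).reshape(-1,1,3),cv2.Rodrigues(Tcw[:3,:3])[0],Tcw[:3,3],c["mtx"],np.array([float(c["k1"]),0,0,0,0]))[0][:,0]
def wristT(c,o):
    T=np.eye(4);T[:3,:3]=o["tcp_rot"];T[:3,3]=o["tool_pos"];return T@np.asarray(c["tool_from_camera"])
E
python3 - <<'E'
from h import *
for n in ["top","scene"]:
    c=read_camera(n)
    for q,z in [("case",.109),("carton",.036),("bottle",.113),("timer",.018),("tape",.025),("button_top",.045)]:
        for r in nets.outline_of(q,n)[:5]:
            m=r["mask"].astype(np.uint8);pos=r["position"]
            rect=cv2.minAreaRect(cv2.findNonZero(m))
            b=unproj(cv2.boxPoints(rect),c,z)
            print(n,q,round(r["score"],2),np.round(pos),m.sum(),np.round(unproj([pos],c,z)[0],3),"box",np.round(b[:,:2],3).tolist())
im=read_camera("top")["pixels"]
cv2.imwrite("pics/topcrop.png",cv2.resize(im[180:350,180:420],None,fx=3.3,fy=3.3,interpolation=cv2.INTER_CUBIC))
im=read_camera("scene")["pixels"]
cv2.imwrite("pics/scenecrop.png",cv2.resize(im[190:350,230:430],None,fx=3.7,fy=3.7,interpolation=cv2.INTER_CUBIC))
E
```

```text
top case 0.6 [349. 239.] 4916 [0.559 0.046 0.109] box [[0.462, 0.152], [0.658, 0.148], [0.654, -0.043], [0.457, -0.037]]
top carton 0.97 [171. 322.] 881 [0.332 0.508 0.036] box [[0.346, 0.566], [0.386, 0.51], [0.31, 0.454], [0.27, 0.509]]
top carton 0.84 [231. 315.] 881 [0.356 0.349 0.036] box [[0.332, 0.398], [0.397, 0.389], [0.384, 0.292], [0.32, 0.301]]
top carton 0.84 [350. 315.] 700 [0.365 0.035 0.036] box [[0.316, 0.066], [0.403, 0.056], [0.397, -0.001], [0.309, 0.01]]
top bottle 0.57 [470. 182.] 531 [ 0.714 -0.261  0.113] box [[0.711, -0.21], [0.768, -0.265], [0.73, -0.304], [0.674, -0.249]]
top timer 0.66 [456. 316.] 494 [ 0.368 -0.252  0.018] box [[0.343, -0.218], [0.402, -0.223], [0.398, -0.284], [0.338, -0.279]]
top tape 0.86 [284. 321.] 589 [0.342 0.208 0.025] box [[0.422, 0.238], [0.425, 0.137], [0.324, 0.135], [0.321, 0.235]]
top button_top 0.95 [348. 241.] 4718 [0.558 0.045 0.045] box [[0.467, 0.155], [0.668, 0.146], [0.659, -0.051], [0.458, -0.04]]
scene case 0.62 [326. 244.] 4497 [0.487 0.145 0.109] box [[0.492, 0.327], [0.74, -0.022], [0.464, -0.071], [0.283, 0.271]
[... 306 characters left out ...]
[0.523, 0.395], [0.511, 0.255], [0.41, 0.335], [0.427, 0.462]]
scene carton 0.64 [329. 230.] 2286 [ 0.637 -0.078  0.036] box [[0.713, 0.047], [0.874, -0.2], [0.546, -0.188], [0.436, 0.039]]
scene carton 0.56 [391. 271.] 785 [0.34  0.05  0.036] box [[0.377, 0.112], [0.426, -0.014], [0.295, 0.013], [0.256, 0.131]]
scene bottle 0.7 [341. 202.] 469 [ 0.629 -0.132  0.113] box [[0.763, -0.272], [0.72, -0.304], [0.545, -0.045], [0.582, -0.017]]
scene timer 0.82 [430. 238.] 244 [ 0.374 -0.248  0.018] box [[0.382, -0.197], [0.416, -0.288], [0.333, -0.277], [0.303, -0.189]]
scene button_top 0.94 [328. 244.] 4393 [0.565 0.025 0.045] box [[0.577, 0.225], [0.845, -0.156], [0.551, -0.208], [0.353, 0.165]]
```

View pics/topcrop.png

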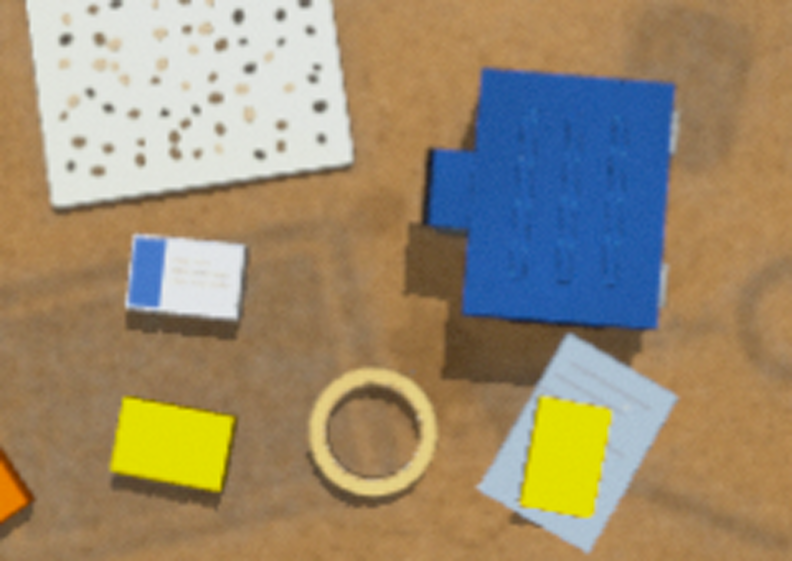

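View pics/scenecrop.png

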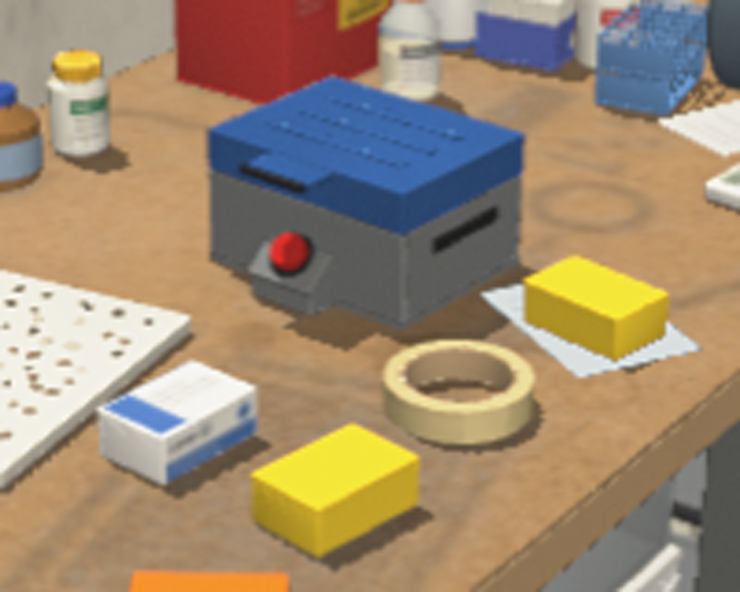

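The crops confirm the white-and-blue carton at crop (187,277), i.e. top (237,264). The button is on the case's left (+y) side. Next I fit the poses from the corners.

```bash
python3 - <<'E'
from h import *
c=read_camera("top");s=read_camera("scene")
def cr(p): return np.array(p)/3.3+[180,180]
L=unproj(cr([(481,68),(675,83),(657,328),(463,315)]),c,.109)
print("lid",np.round(L,3).tolist(),L.mean(0)); print([np.linalg.norm(L[i]-L[(i+1)%4]) for i in range(4)])
# case x axis: from hood toward hinge: corner0->1 direction
v=(L[1]-L[0])+(L[2]-L[3]);print("yaw",np.arctan2(v[1],v[0]))
w=(L[0]-L[3])+(L[1]-L[2]);print("yaw from y",np.arctan2(w[1],w[0])-np.pi/2)
C=unproj(cr([(133,234),(246,244),(239,320),(127,308)]),c,.036)
print("carton",np.round(C,3).tolist(),C.mean(0)); print([np.linalg.norm(C[i]-C[(i+1)%4]) for i in range(4)])
v=(C[1]-C[0])+(C[2]-C[3]);print("long dir",np.arctan2(v[1],v[0]))
t=unproj(cr([(373,432)]),c,.025);print("tape",t)
yw=np.arctan2(w[1],w[0])-np.pi/2
# scene check
R=np.array([[np.cos(yw),-np.sin(yw),0],[np.sin(yw),np.cos(yw),0],[0,0,1]])
o=L.mean(0)*[1,1,0]
B=o+R@[-.094,0,.045];print("button",B, proj(B,s), "hood",o+R@[-.11,0,.105],proj(o+R@[-.11,0,.105],s),proj(o+R@[-.11,0,.105],c))
im=s["pixels"][215:300,270:350].astype(int);m=(im[...,2]>150)&(im[...,1]<60)&(im[...,0]<60);ys,xs=np.nonzero(m);print("red px",xs.mean()+270,ys.mean()+215,m.sum())
E
```

```text
lid [[0.655, 0.108, 0.109], [0.648, -0.041, 0.109], [0.459, -0.031, 0.109], [0.465, 0.117, 0.109]] [0.55659548 0.03798331 0.109     ]
[np.float64(0.14974006524754963), np.float64(0.18886332529483343), np.float64(0.14825537222813376), np.float64(0.18995330267844446)]
yaw -1.6147542917437014
yaw from y -1.6197388914267137
carton [[0.524, 0.383, 0.036], [0.518, 0.292, 0.036], [0.457, 0.295, 0.036], [0.464, 0.386, 0.036]] [0.49089796 0.33907446 0.036     ]
[np.float64(0.0914596521165251), np.float64(0.061062295411379475), np.float64(0.09062524197476572), np.float64(0.05953206500553722)]
long dir -1.63903212413936
tape [[0.37071382 0.18613415 0.025     ]]
button [0.56119425 0.13187075 0.045     ] [[306.22904569 256.73372825]] hood [0.56197702 0.14785159 0.105     ] [[302.2212238  238.44400169]] [[309.0359039  236.75937795]]
red px 306.27777777777777 252.35185185185185 54
```

```bash
cat > ik.py <<'E'
import numpy as np
from scipy.optimize import least_squares
from scipy.spatial.transform import Rotation as Ro
P=dict(a=.04,L1=.42,L2=.40,h=.26,Lt=.249)
def fk(q,P=P):
    R=Ro.from_euler('ZYZYZ',[q[0],q[1]+q[2],q[3],q[4],q[5]+np.pi/2]).as_matrix()
    r=P['a']+P['L1']*np.sin(q[1])+P['L2']*np.sin(q[1]+q[2])
    z=P['h']+P['L1']*np.cos(q[1])+P['L2']*np.cos(q[1]+q[2])
    return np.array([r*np.cos(q[0]),r*np.sin(q[0]),z])+R[:,2]*P['Lt'],R
lo=np.array([-3.08,-.75,.22,-1.43,0,-2.85]);hi=np.array([3.08,2.2,2.44,4.57,2.65,2.85])
def ik(p,R,P=P):
    best=None
    for q0 in [(.3,.3,1.5,-1,1.2,0),(.3,.3,1.5,-1,1.2,2),(.3,.3,1.5,-1,1.2,-2),(.3,.3,1.5,1,1.2,0),(.3,.3,1.5,3,1.2,0),(.3,.3,1.5,3,1.2,2)]:
        def f(q):
            pp,RR=fk(q,P);return np.r_[(pp-p)*5,(RR-R).ravel()]
        s=least_squares(f,np.clip(q0,lo+.01,hi-.01),bounds=(lo,hi))
        if best is None or s.cost<best.cost-1e-9: best=s
    return best.x,best.cost
E
python3 - <<'E'
from ik import *
q=[-1.477,.528,1.434,0,1.181,-.179];p,R=fk(q);print(p,R.round(3).tolist())
B=np.array([.561,.132,.045])
for tilt in (40,50,55,60):
  for az in (-115,-92,-70,-50):
    for cam in (1,-1):
      t=np.radians(tilt);a=np.radians(az)
      z=np.array([np.sin(t)*np.cos(a),np.sin(t)*np.sin(a),-np.cos(t)])
      y=cam*np.array([-np.sin(a),np.cos(a),0]);x=np.cross(y,z)
      s,c=ik(B,np.c_[x,y,z]);print(tilt,az,"camhigh" if x[2]>0 else "camlow",s.round(2),round(c,5))
E
```

```text
Traceback (most recent call last):
  File "ik.py", line 6, in fk
    R=Ro.from_euler('ZYZYZ',[q[0],q[1]+q[2],q[3],q[4],q[5]+np.pi/2]).as_matrix()
      ~~~~~~~~~~~~~^^^^^^^^^^^^^^^^^^^^^^^^^^^^^^^^^^^^^^^^^^^^^^^^^
  File "scipy/spatial/transform/_rotation.pyx", line 1413, in scipy.spatial.transform._rotation.Rotation.from_euler
ValueError: Expected axis specification to be a non-empty string of upto 3 characters, got ZYZYZ
```

```bash
sed -i "s/R=Ro.from_euler.*/R=(Ro.from_euler('ZYZ',[q[0],q[1]+q[2],q[3]])*Ro.from_euler('YZ',[q[4],q[5]+np.pi\/2])).as_matrix()/" ik.py
python3 - <<'E'
from ik import *
q=[-1.477,.528,1.434,0,1.181,-.179];p,R=fk(q);print(p,R.round(3).tolist())
B=np.array([.561,.132,.045])
for tilt in (40,50,55,60):
  for az in (-115,-92,-70,-50):
    for cam in (1,-1):
      t=np.radians(tilt);a=np.radians(az)
      z=np.array([np.sin(t)*np.cos(a),np.sin(t)*np.sin(a),-np.cos(t)])
      y=cam*np.array([-np.sin(a),np.cos(a),0]);x=np.cross(y,z)
      s,c=ik(B,np.c_[x,y,z]);print(tilt,az,"camhigh" if x[2]>0 else "camlow",s.round(2),round(c,5))
E
```

```text
[ 0.05816484 -0.61829887  0.22128257] [[0.963, 0.269, -0.0], [0.269, -0.963, 0.001], [0.0, -0.001, -1.0]]
40 -115 camlow [ 0.42  0.97  1.32 -0.44  1.43  1.05] 0.0
40 -115 camhigh [ 0.42  0.97  1.32 -0.44  1.43 -2.1 ] 0.0
40 -92 camlow [ 0.48  0.88  1.51 -0.64  1.22  0.88] 0.0
40 -92 camhigh [ 0.48  0.88  1.51 -0.64  1.22 -2.26] 0.0
40 -70 camlow [ 0.51  0.79  1.7  -0.86  0.99  0.78] 0.0
40 -70 camhigh [ 0.51  0.79  1.7  -0.86  0.99 -2.36] 0.0
40 -50 camlow [ 0.51  0.72  1.88 -1.13  0.77  0.75] 0.0
40 -50 camhigh [ 0.51  0.72  1.88 -1.13  0.77 -2.4 ] 0.0
50 -115 camlow [ 0.44  1.06  1.22 -0.51  1.6   1.07] 0.0
50 -115 camhigh [ 0.44  1.06  1.22 -0.51  1.6  -2.08] 0.0
50 -92 camlow [ 0.52  0.96  1.44 -0.73  1.36  0.95] 0.0
50 -92 camhigh [ 0.52  0.96  1.44 -0.73  1.36 -2.2 ] 0.0
50 -70 camlow [ 0.56  0.86  1.68 -0.98  1.12  0.9 ] 0.0
50 -70 camhigh [ 0.56  0.86  1.68 -0.98  1.12 -2.24] 0.0
50 -50 camlow [ 0.57  0.78  1.88 -1.3   0.91  0.95] 0.0
50 -50 camhigh [ 0.57  0.78  1.88 -1.3   0.91 -2.19] 0.0
55 -115 camlow [ 0.46  1.11  1.17 -0.54  1.68  1.07] 0.0
55 -115 camhigh [ 0.46  1.11  1.17 -0.54  1.68 -2.07] 0.0
55 -92 camlow [ 0.53  1.    1.41 -0.77  1.44  0.97] 0.0
55 -92 camhigh [ 0.53  1.    1.41 -0.77  1.44 -2.17] 0.0
55 -70 camlow [ 0.58  0.9   1.66 -1.03  1.19  0.96] 0.0
55 -70 camhigh [ 0.58  0.9   1.66 -1.03  1.19 -2.19] 0.0
55 -50 camlow [ 0.59  0.81  1.88 -1.37  0.98  1.03] 0.0
55 -50 camhigh [ 0.59  0.81  1.88 -1.37  0.98 -2.11] 0.0
60 -115 camlow [ 0.47  1.16  1.12 -0.58  1.77  1.07] 0.0
60 -115 camhigh [ 0.47  1.16  1.12 -0.58  1.77 -2.07] 0.0
60 -92 camlow [ 0.55  1.04  1.38 -0.81  1.51  0.99] 0.0
60 -92 camhigh [ 0.55  1.04  1.38 -0.81  1.51 -2.15] 0.0
60 -70 camlow [ 0.6   0.94  1.64 -1.08  1.26  1.  ] 0.0
60 -70 camhigh [ 0.6   0.94  1.64 -1.08  1.26 -2.14] 0.0
60 -50 camlow [ 0.61  0.85  1.88 -1.42  1.06  1.1 ] 0.0
60 -50 camhigh [ 0.61  0.85  1.88 -1.42  1.06 -2.04] 0.0
```

```bash
cat >> h.py <<'E'
from scipy.spatial.transform import Rotation as Ro
def delta(p,R=None):
    o=manip.get_obs();R0=np.array(o["tcp_rot"]);p0=np.array(o["tool_pos"])
    s=R0.T@(np.array(p)-p0)
    w=np.zeros(3) if R is None else np.degrees(Ro.from_matrix(R0.T@R).as_rotvec())
    print("shift",s.round(4).tolist(),"turn",w.round(1).tolist(),"rows",np.linalg.norm(s)/.0625,np.linalg.norm(w)/10.7)
    return s,w
YAW=-1.617; CASE=np.array([.5566,.038,0])
def Rtilt(tilt,yaw=YAW):  # tool z leaning from down toward case +x by tilt deg; y = case y
    y=np.array([-np.sin(yaw),np.cos(yaw),0]);cx=np.array([np.cos(yaw),np.sin(yaw),0])
    t=np.radians(tilt);z=np.sin(t)*cx-np.array([0,0,np.cos(t)])
    return np.c_[np.cross(y,z),y,z]
E
python3 - <<'E'
from h import *
delta([.45,-.35,.35],Rtilt(0)); delta([.55,.32,.33],Rtilt(0))
E
```

```text
shift [0.3395, -0.167, -0.1275] turn [-0.0, 0.0, -71.8] rows 6.387573609640203 6.708394486117377
shift [0.6157, -0.7856, -0.1074] turn [-0.0, 0.0, -71.8] rows 16.061559239365423 6.708394486117377
```

Call:
{"op": "step_arm", "data": {
  "deltas": [
    [0,0.34,-0.167,-0.128,0,0,-36],
    [0,0.34,-0.167,-0.128,0,0,-36],
    [0,0.34,-0.167,-0.128,0,0,-36],
    [0,0.34,-0.167,-0.128,0,0,-36],
    [0,0.34,-0.167,-0.128,0,0,-36],
    [0,0.34,-0.167,-0.128,0,0,-36],
    [0,0.616,-0.786,-0.108,0,0,-72],
    [0,0.616,-0.786,-0.108,0,0,-72],
    [0,0.616,-0.786,-0.108,0,0,-72],
    [0,0.616,-0.786,-0.108,0,0,-72],
    [0,0.616,-0.786,-0.108,0,0,-72],
    [0,0.616,-0.786,-0.108,0,0,-72]
  ]
}}

```text
time_s: 2.55
tool_pos: [0.4963, 0.006, 0.3364]
tcp_rot: [[0.043, 0.999, 0.001], [0.999, -0.043, -0.0], [-0.0, 0.001, -1.0]]
force: [-0.3, 0.2, 1.5]
width: 0.005
```

```bash
python3 - <<'E'
from h import *
print(np.round(manip.get_obs()["q"],2));delta([.55,.32,.33],Rtilt(0))
E
```

```text
[-0.21  0.22  1.59 -0.    1.33 -0.17]
shift [0.316, 0.0403, 0.0064] turn [0.1, 0.0, 0.2] rows 5.098377083186959 0.020098348669790402
```

Call:
{"op": "step_arm", "data": {
  "deltas": [
    [0,0.316,0.04,0.0,0,0,0],
    [0,0.316,0.04,0.0,0,0,0],
    [0,0.316,0.04,0.0,0,0,0],
    [0,0.316,0.04,0.0,0,0,0],
    [0,0.316,0.04,0.0,0,0,0],
    [0,0.316,0.04,0.0,0,0,0],
    [0,0.316,0.04,0.0,0,0,0]
  ]
}}

```text
time_s: 3.42
tool_pos: [0.5491, 0.318, 0.3357]
tcp_rot: [[0.041, 0.999, -0.001], [0.999, -0.041, -0.001], [-0.001, -0.001, -1.0]]
force: [0.7, -0.1, 0.5]
width: 0.005
```

```bash
python3 - <<'E'
from h import *
o=manip.get_obs()
c=read_camera("wrist");cv2.imwrite("pics/w1.png",c["pixels"])
T=wristT(c,o)
Cc=CASE; R=Rtilt(0)
cx=np.array([np.cos(YAW),np.sin(YAW),0]);cy=np.array([-np.sin(YAW),np.cos(YAW),0])
pts=[[.4909,.3391,.036]]+[CASE+a*cx+b*cy+[0,0,.109] for a,b in((-.075,-.095),(-.075,.095),(-.110,0))]
print(proj(pts,c,T).round(0).tolist())
# pre-press
Rt=Rtilt(50);B=CASE-.094*cx+[0,0,.045];u=-Rt[:,2]
print(B,u)
delta(B+u*.10+[0,0,.0],Rt)
E
```

```text
[[280.0, 194.0], [267.0, 364.0], [407.0, 365.0], [338.0, 342.0]]
[0.5609416  0.13189968 0.045     ] [0.03538148 0.76522692 0.64278761]
shift [-0.1077, 0.0201, 0.2267] turn [0.0, -49.9, 0.2] rows 4.028521430968949 4.667019410946292
```

View pics/w1.png

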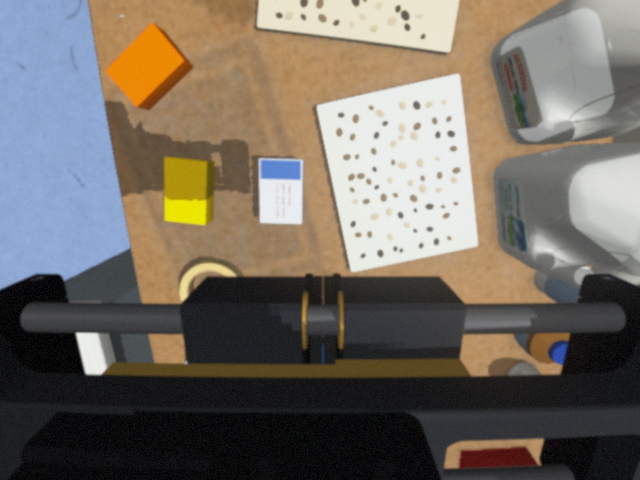

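Wrist view: the carton is at (281,192) against a predicted (280,194), so the measurements agree. Next I tilt to the standoff before the button.

Call:
{"op": "step_arm", "data": {
  "deltas": [
    [0,-0.04,0.02,0.05,0,-10,0],
    [0,-0.06,0.02,0.09,0,-20,0],
    [0,-0.08,0.02,0.14,0,-30,0],
    [0,-0.1,0.02,0.19,0,-40,0],
    [0,-0.108,0.02,0.226,0,-50,0],
    [0,-0.108,0.02,0.226,0,-50,0],
    [0,-0.108,0.02,0.226,0,-50,0]
  ]
}}

```text
time_s: 4.35
tool_pos: [0.5662, 0.2085, 0.1127]
tcp_rot: [[0.031, 0.999, -0.032], [0.644, -0.044, -0.764], [-0.764, 0.003, -0.645]]
force: [-0.3, -0.5, 1.3]
width: 0.006
```

```bash
python3 - <<'E'
from h import *
o=manip.get_obs();print(np.round(o["q"],2))
c=read_camera("scene");cv2.imwrite("pics/s1.png",cv2.resize(c["pixels"][150:350,200:440],None,fx=3.3,fy=3.3))
cx=np.array([np.cos(YAW),np.sin(YAW),0])
Rt=Rtilt(50);B=CASE-.094*cx+[0,0,.045];u=-Rt[:,2];a=-.643*cx+[0,0,.766]
print("button px",proj(B,c),"tcp px",proj(o["tool_pos"],c))
n=Rt[:,0]*-1
for t in (.03,.008,-.004,-.008):
    print(t); delta(B+a*t+n*.003,Rt)
E
```

```text
[ 0.5   0.92  1.28 -0.72  1.51  0.81]
button px [[306.29568015 256.76101386]] tcp px [[286.57903322 242.78696514]]
0.03
shift [-0.0048, -0.0031, 0.0744] turn [0.3, -0.3, -0.2] rows 1.1945044838244077 0.046002087500264036
0.008
shift [-0.0011, -0.0032, 0.0961] turn [0.3, -0.3, -0.2] rows 1.538953820865149 0.046002087500264036
-0.004
shift [0.0009, -0.0033, 0.108] turn [0.3, -0.3, -0.2] rows 1.7281245332288782 0.046002087500264036
-0.008
shift [0.0016, -0.0033, 0.1119] turn [0.3, -0.3, -0.2] rows 1.7913161662861818 0.046002087500264036
```

View pics/s1.png

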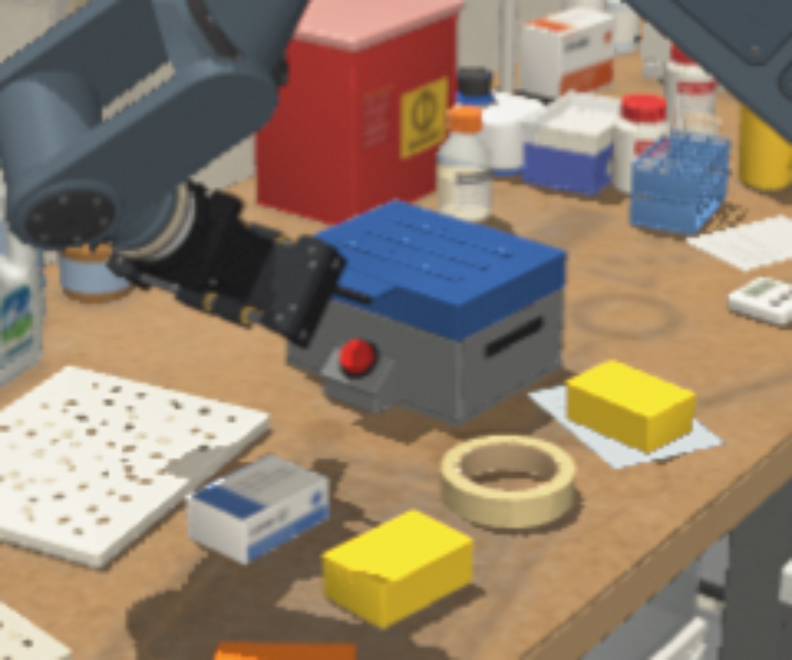

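Call:
{"op": "step_arm", "data": {
  "deltas": [
    [0,-0.004,-0.003,0.045,0,0,0],
    [0,-0.004,-0.003,0.075,0,0,0],
    [0,-0.001,-0.003,0.09,0,0,0],
    [0,-0.001,-0.003,0.096,0,0,0],
    [0,-0.001,-0.003,0.096,0,0,0]
  ]
}}

```text
time_s: 5.03
tool_pos: [0.5598, 0.1358, 0.0508]
tcp_rot: [[0.03, 0.999, -0.031], [0.643, -0.043, -0.764], [-0.765, 0.003, -0.644]]
force: [-0.3, -0.1, -0.4]
width: 0.003
```

```bash
python3 - <<'E'
from h import *
o=manip.get_obs();print(o["tool_pos"],o["force"])
c=read_camera("scene");cv2.imwrite("pics/s2.png",cv2.resize(c["pixels"][200:310,240:380],None,fx=5,fy=5))
cx=np.array([np.cos(YAW),np.sin(YAW),0])
Rt=Rtilt(50);B=CASE-.094*cx+[0,0,.045];u=-Rt[:,2];a=-.643*cx+[0,0,.766]
n=Rt[:,0]*-1
for t in (-.006,-.008):
    print(t); delta(B+a*t+n*.003,Rt)
E
```

```text
[0.55976814 0.13576749 0.05080052] [-0.32192312 -0.08447246 -0.42442601]
-0.006
shift [-0.0004, 0.0014, 0.0126] turn [0.3, -0.1, 0.0] rows 0.2029908408164424 0.02811164720592245
-0.008
shift [-0.0001, 0.0014, 0.0146] turn [0.3, -0.1, 0.0] rows 0.2342289394829338 0.02811164720592245
```

View pics/s2.png

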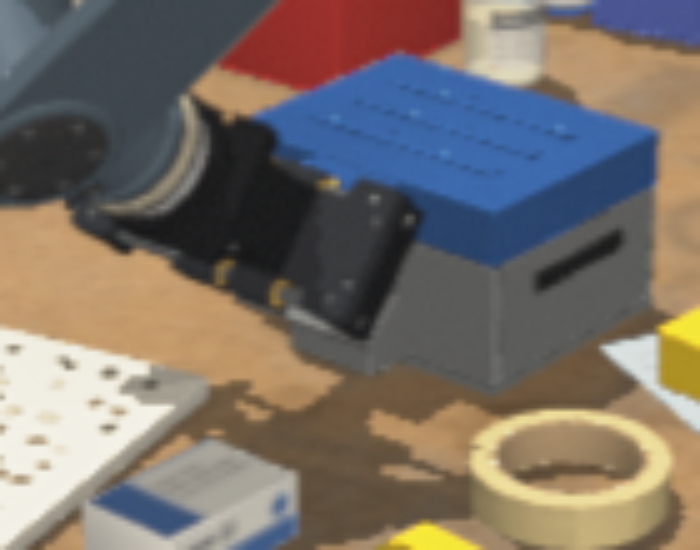

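Call:
{"op": "step_arm", "data": {
  "deltas": [
    [0,0,0,0.006,0,0,0],
    [0,0,0,0.011,0,0,0],
    [0,0,0,0.015,0,0,0],
    [0,0,0,0.015,0,0,0]
  ]
}}

```text
time_s: 5.58
tool_pos: [0.5595, 0.1274, 0.0406]
tcp_rot: [[0.03, 0.999, -0.028], [0.645, -0.041, -0.763], [-0.763, 0.005, -0.646]]
force: [-0.9, 14.8, 9.1]
width: 0.004
```

```bash
python3 - <<'E'
from h import *
o=manip.get_obs();print(o["tool_pos"],o["force"])
c=read_camera("scene");cv2.imwrite("pics/s3.png",cv2.resize(c["pixels"][140:310,210:410],None,fx=4,fy=3.5))
E
```

```text
[0.55945425 0.12736048 0.04064503] [-0.87828486 14.82016522  9.08147429]
```

View pics/s3.png

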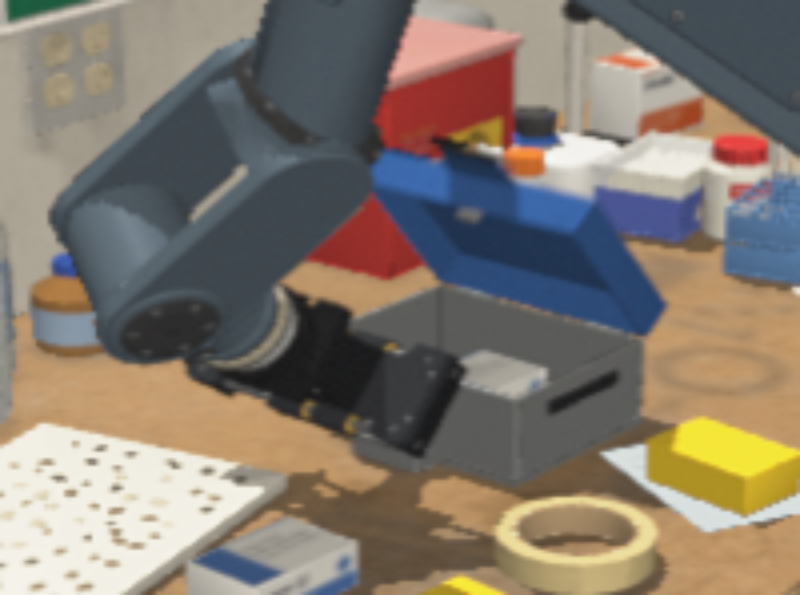

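The lid has been freed and is springing open with the pile visible inside. I retract along the tool.

Call:
{"op": "step_arm", "data": {
  "deltas": [
    [0,0,0,-0.04,0,0,0],
    [0,0,0,-0.085,0,0,0],
    [0.087,-0.02,0,-0.14,0,10,0],
    [0.087,-0.04,0,-0.19,0,20,0],
    [0.087,-0.06,-0.03,-0.23,0,30,0],
    [0.087,-0.06,-0.06,-0.25,0,40,0],
    [0.087,-0.06,-0.06,-0.25,0,50,0],
    [0.087,-0.06,-0.06,-0.25,0,50,0],
    [0.087,-0.06,-0.06,-0.25,0,50,0]
  ]
}}

```text
time_s: 6.75
tool_pos: [0.5047, 0.2789, 0.2456]
tcp_rot: [[0.043, 0.999, -0.001], [0.999, -0.043, -0.002], [-0.002, -0.001, -1.0]]
force: [-0.2, 0.8, -0.3]
width: 0.721
```

```bash
python3 - <<'E'
from h import *
o=manip.get_obs();print(np.round(o["q"],2))
for n in ("scene","top"):
    c=read_camera(n);cv2.imwrite(f"pics/{n}4.png",c["pixels"])
o=manip.get_obs()
c=read_camera("wrist");cv2.imwrite("pics/w4.png",c["pixels"])
np.savez("w4.npz",T=wristT(c,o),**c)
E
```

```text
[ 0.31  0.44  1.53 -0.    1.18  0.36]
```

View pics/scene4.png

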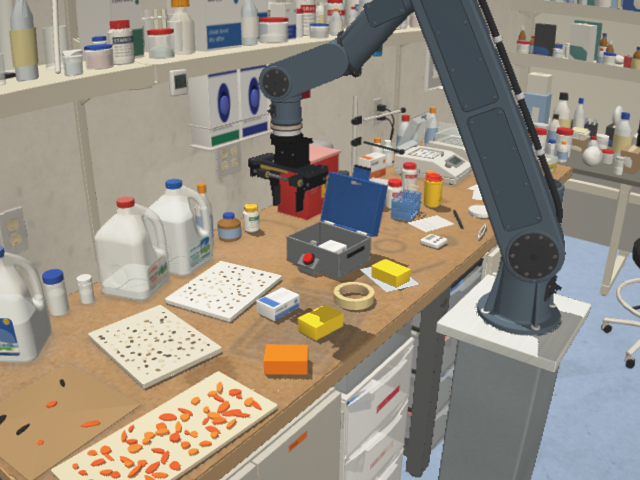

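View pics/top4.png

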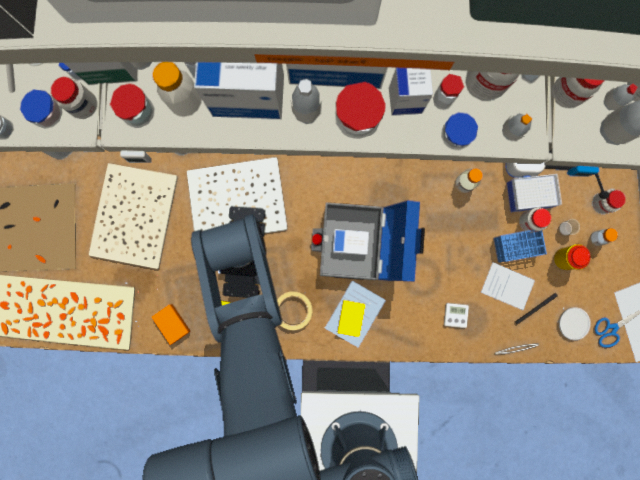

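View pics/w4.png

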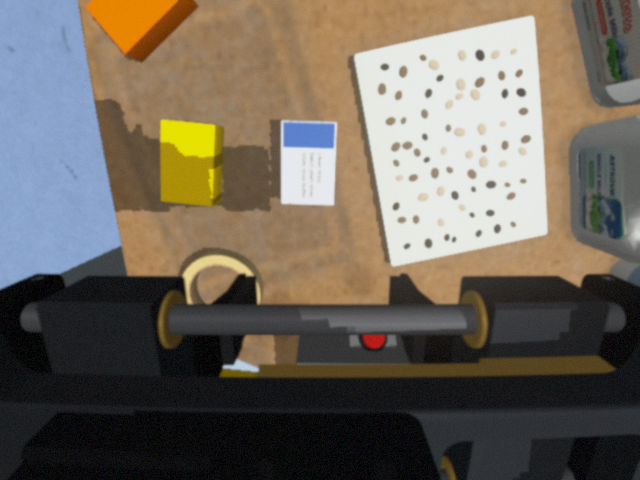

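The lid stands open at its stop (top (400,242)), and the pile of cartons shows at top (351,242). Next I measure the carton pose from the wrist view and the pile height from zoomed crops.

```bash
python3 - <<'E'
from h import *
w=dict(np.load("w4.npz"));T=w["T"]
C=unproj([(281,121),(337,122),(335,206),(280,204)],w,.036,T);print("carton",C.round(3).tolist(),C.mean(0))
print([np.linalg.norm(C[i]-C[(i+1)%4]).round(4) for i in range(4)])
v=(C[3]-C[0])+(C[2]-C[1]);print(np.arctan2(v[1],v[0]))
c=read_camera("top");im=c["pixels"]
cv2.imwrite("pics/tc5.png",cv2.resize(im[190:295,290:430],None,fx=5.5,fy=5.5,interpolation=cv2.INTER_CUBIC))
s=read_camera("scene");im=s["pixels"]
cv2.imwrite("pics/sc5.png",cv2.resize(im[215:285,275:395],None,fx=6.5,fy=6.5,interpolation=cv2.INTER_CUBIC))
cx=np.array([np.cos(YAW),np.sin(YAW),0]);cy=np.array([-np.sin(YAW),np.cos(YAW),0])
for h in (.022,.036,.05):
    P=[CASE+a*cx+b*cy+[0,0,h] for a,b in((-.045,-.03),(-.045,.03),(.045,.03),(.045,-.03))]
    print(h,"top",((proj(P,c)-[290,190])*5.5).round(0).tolist(),"scene",((proj(P,s)-[275,215])*6.5).round(0).tolist())
P=[CASE+a*cx+b*cy+[0,0,.075] for a,b in((-.075,-.095),(-.075,.095),(.075,.095),(.075,-.095))]
print("rim",((proj(P,c)-[290,190])*5.5).round(0).tolist(),((proj(P,s)-[275,215])*6.5).round(0).tolist())
E
```

```text
carton [[0.465, 0.388, 0.036], [0.524, 0.384, 0.036], [0.519, 0.294, 0.036], [0.457, 0.299, 0.036]] [0.49117563 0.34149063 0.036     ]
[np.float64(0.0596), np.float64(0.0901), np.float64(0.0621), np.float64(0.089)]
-1.641597190778301
0.022 top [[237.0, 344.0], [245.0, 221.0], [430.0, 235.0], [421.0, 357.0]] scene [[331.0, 301.0], [224.0, 263.0], [352.0, 198.0], [458.0, 233.0]]
0.036 top [[237.0, 342.0], [246.0, 218.0], [432.0, 232.0], [424.0, 356.0]] scene [[332.0, 272.0], [224.0, 234.0], [352.0, 170.0], [458.0, 205.0]]
0.05 top [[238.0, 340.0], [247.0, 215.0], [435.0, 229.0], [426.0, 354.0]] scene [[332.0, 242.0], [224.0, 205.0], [352.0, 141.0], [459.0, 176.0]]
rim [[165.0, 471.0], [195.0, 68.0], [512.0, 92.0], [485.0, 494.0]] [[411.0, 253.0], [65.0, 135.0], [283.0, 36.0], [621.0, 140.0]]
```

View pics/tc5.png

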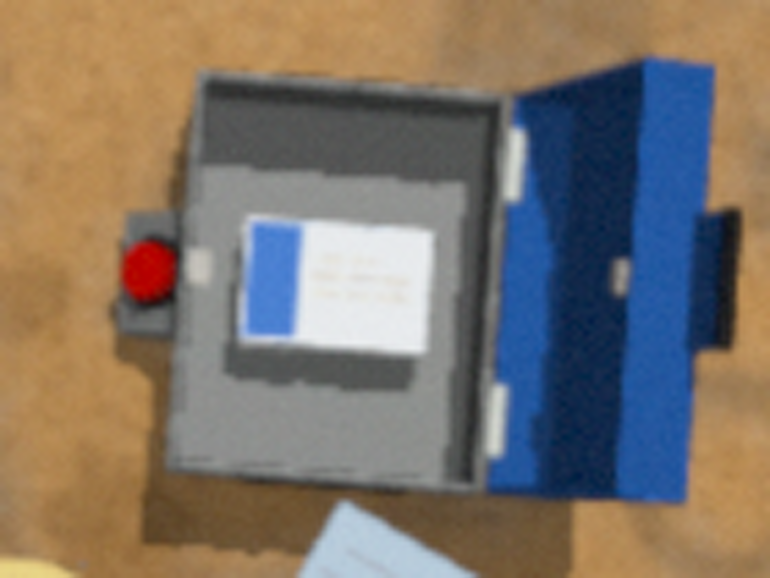

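View pics/sc5.png

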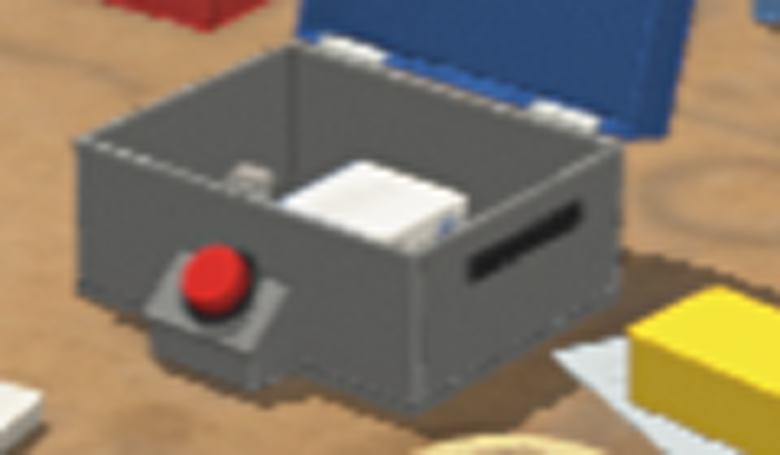

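Measured pile top corners agree with a height of about 42 mm (scene, rim-corrected) and with the case pose. Carton centre is (0.491, 0.3405).

```bash
python3 - <<'E'
from h import *
R=Rtilt(0,-1.640)
delta([.4912,.3405,.06],R);delta([.4912,.3405,.007],R)
E
```

```text
shift [0.0601, -0.0157, 0.1853] turn [-0.1, 0.1, 1.6] rows 3.1270030745586745 0.151260937060688
shift [0.0602, -0.0156, 0.2383] turn [-0.1, 0.1, 1.6] rows 3.9403583280622803 0.151260937060688
```

Call:
{"op": "step_arm", "data": {
  "deltas": [
    [0.078,0.06,-0.016,0.05,0,0,1.6],
    [0.078,0.06,-0.016,0.1,0,0,1.6],
    [0.078,0.06,-0.016,0.15,0,0,1.6],
    [0.078,0.06,-0.016,0.185,0,0,1.6],
    [0.078,0.06,-0.016,0.185,0,0,1.6]
  ]
}}

```text
time_s: 7.62
tool_pos: [0.4888, 0.3393, 0.0579]
tcp_rot: [[0.069, 0.998, -0.007], [0.998, -0.069, -0.003], [-0.004, -0.007, -1.0]]
force: [0.3, 0.2, 1.1]
width: 0.898
```

```bash
python3 - <<'E'
from h import *
R=Rtilt(0,-1.640)
delta([.4912,.3405,.007],R)
c=read_camera("scene");cv2.imwrite("pics/s6.png",cv2.resize(c["pixels"][200:350,210:410],None,fx=4,fy=4))
c=read_camera("wrist");cv2.imwrite("pics/w6.png",c["pixels"])
E
```

```text
shift [0.0016, 0.0026, 0.0509] turn [-0.4, 0.2, -0.0] rows 0.8157569260190363 0.04137502764929405
```

View pics/s6.png

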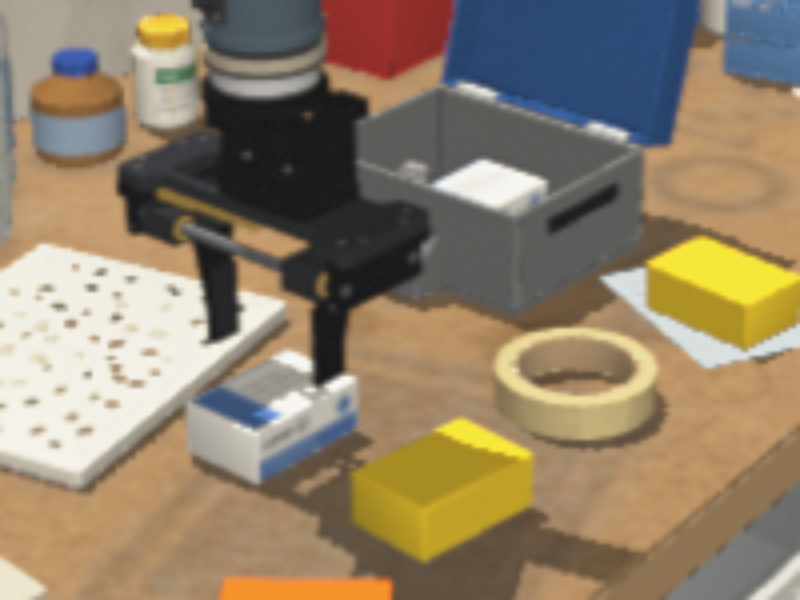

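View pics/w6.png

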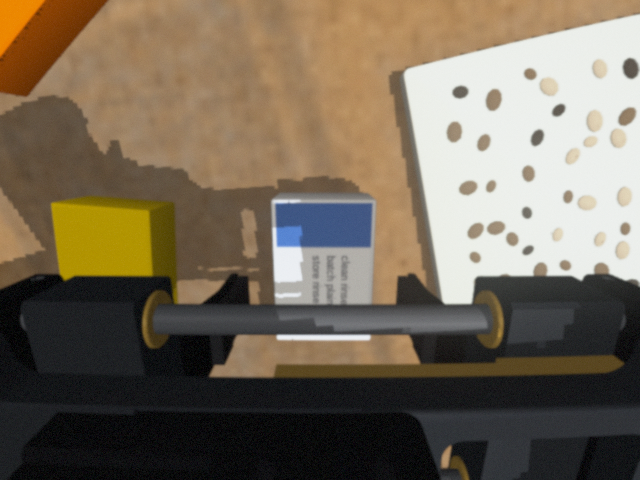

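The carton lies centred between the fingers (columns 272–375, finger mid 323), and the tray is clear.

Call:
{"op": "step_arm", "data": {
  "deltas": [
    [0.078,0.001,0.002,0.02,0,0,0],
    [0.078,0.001,0.002,0.038,0,0,0],
    [0.078,0.001,0.002,0.05,0,0,0],
    [0.078,0.001,0.002,0.05,0,0,0],
    [0.05,0.001,0.002,0.05,0,0,0],
    [0.04,0.001,0.002,0.05,0,0,0],
    [0.04,0.001,0.002,0.05,0,0,0],
    [0.04,0.001,0.002,0.05,0,0,0]
  ]
}}

```text
time_s: 8.72
tool_pos: [0.4934, 0.3408, 0.0117]
tcp_rot: [[0.07, 0.998, 0.0], [0.998, -0.07, 0.0], [0.0, 0.0, -1.0]]
force: [-0.6, -0.3, 1.9]
width: 0.687
```

```bash
python3 - <<'E'
from h import *
o=manip.get_obs();print(o["width"]*.087,o["tool_pos"],o["force"],np.round(o["tcp_rot"],4).tolist())
E
```

```text
0.05980984443013014 [0.49337627 0.34076368 0.01167862] [-0.63776182 -0.25949386  1.88700172] [[0.0703, 0.9975, 0.0002], [0.9975, -0.0703, 0.0002], [0.0002, 0.0002, -1.0]]
```

Call:
{"op": "step_arm", "data": {
  "deltas": [
    [0.04,0,0,-0.01,0,0,0],
    [0.04,0,0,-0.04,0,0,0],
    [0.04,0,0,-0.09,0,0,0],
    [0.04,0,0,-0.14,0,0,0],
    [0.04,0,0,-0.18,0,0,0],
    [0.04,0,0,-0.18,0,0,0],
    [0.04,0,0,-0.18,0,0,0]
  ]
}}

```text
time_s: 9.6
tool_pos: [0.4926, 0.3403, 0.1907]
tcp_rot: [[0.07, 0.998, -0.001], [0.998, -0.07, -0.001], [-0.001, -0.001, -1.0]]
force: [0.0, 0.8, -1.7]
width: 0.686
```

```bash
python3 - <<'E'
from h import *
for i in range(4):
    c=read_camera("scene");o=manip.get_obs();print(o["width"]*.087,np.round(o["tool_pos"],4),np.round(o["force"],2))
cv2.imwrite("pics/s7.png",cv2.resize(c["pixels"][100:350,180:420],None,fx=3.2,fy=2.4))
yw=-1.617
# carton long axis relative to tool: same yaw -1.640 ; target yaw -1.617
R=Rtilt(0,-1.617)
o=manip.get_obs()
ofs=np.array([.4911,.3405,0])-[.4925,.3407,0]; print("along-tool x offset small",ofs)
delta([CASE[0],CASE[1],.19],R)
E
```

```text
0.059689457094690854 [0.4922 0.3401 0.1899] [ 0.08 -0.05 -1.22]
0.059831608910860826 [0.4922 0.3401 0.1895] [-0.19 -0.07 -3.03]
0.059701371330153276 [0.4923 0.3401 0.1894] [-0.33  0.42 -1.42]
0.060109029882157286 [0.4924 0.3402 0.1895] [ 0.25 -0.04 -1.12]
along-tool x offset small [-0.0014 -0.0002  0.    ]
shift [-0.2969, 0.0853, -0.0003] turn [-0.2, 0.1, -1.4] rows 4.94253081540553 0.13103973098950578
```

View pics/s7.png

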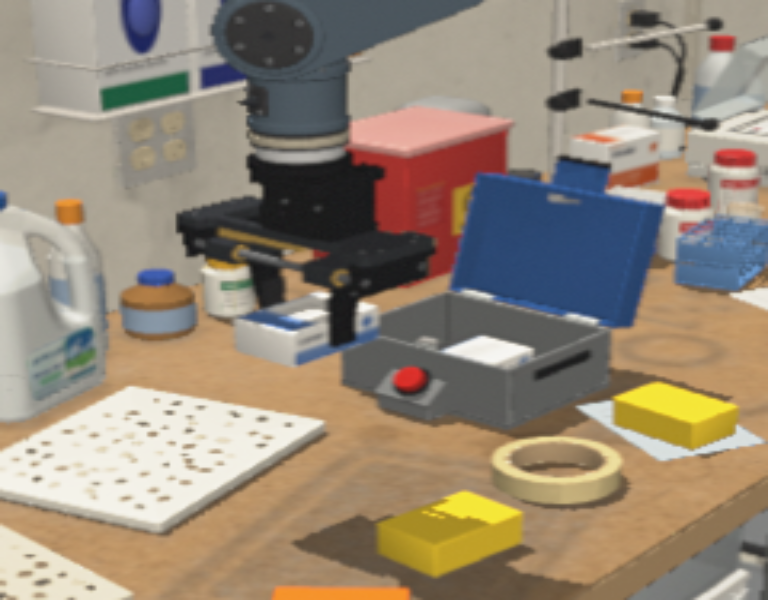

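The carton is held level and the lid is open. Moving over the pile.

Call:
{"op": "step_arm", "data": {
  "deltas": [
    [0.04,-0.05,0.014,0,0,0,-1.4],
    [0.04,-0.1,0.028,0,0,0,-1.4],
    [0.04,-0.15,0.043,0,0,0,-1.4],
    [0.04,-0.2,0.057,0,0,0,-1.4],
    [0.04,-0.25,0.071,0,0,0,-1.4],
    [0.04,-0.285,0.081,0,0,0,-1.4],
    [0.04,-0.297,0.085,0,0,0,-1.4],
    [0.04,-0.297,0.085,0,0,0,-1.4]
  ]
}}

```text
time_s: 10.8
tool_pos: [0.5571, 0.0383, 0.1905]
tcp_rot: [[0.047, 0.999, -0.001], [0.999, -0.047, 0.001], [0.001, -0.001, -1.0]]
force: [-0.3, 0.9, -1.0]
width: 0.691
```

```bash
python3 - <<'E'
from h import *
o=manip.get_obs();print(np.round(o["tool_pos"],4),np.round(o["force"],2))
c=read_camera("wrist");cv2.imwrite("pics/w8.png",c["pixels"])
c=read_camera("scene");cv2.imwrite("pics/s8.png",cv2.resize(c["pixels"][100:320,220:420],None,fx=3.5,fy=2.7))
c=read_camera("top");cv2.imwrite("pics/t8.png",cv2.resize(c["pixels"][190:330,250:430],None,fx=4,fy=4))
delta([CASE[0],CASE[1],.07],Rtilt(0))
E
```

```text
[0.5571 0.0383 0.1905] [-0.33  0.91 -0.96]
shift [-0.002, 0.0002, 0.1208] turn [-0.1, -0.0, 0.1] rows 1.9338464197935583 0.012131087698628045
```

View pics/w8.png

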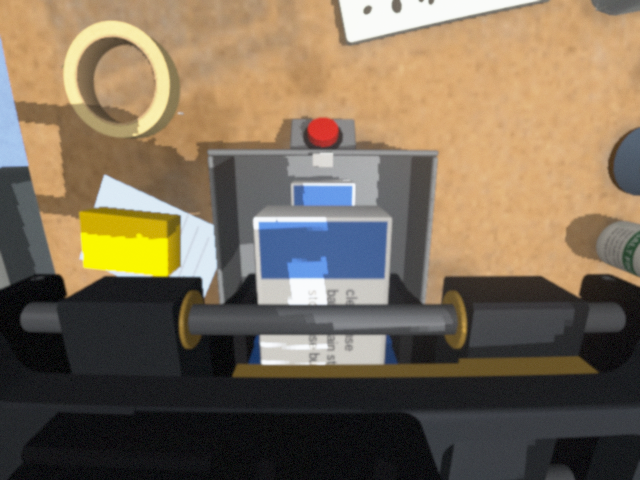

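View pics/s8.png

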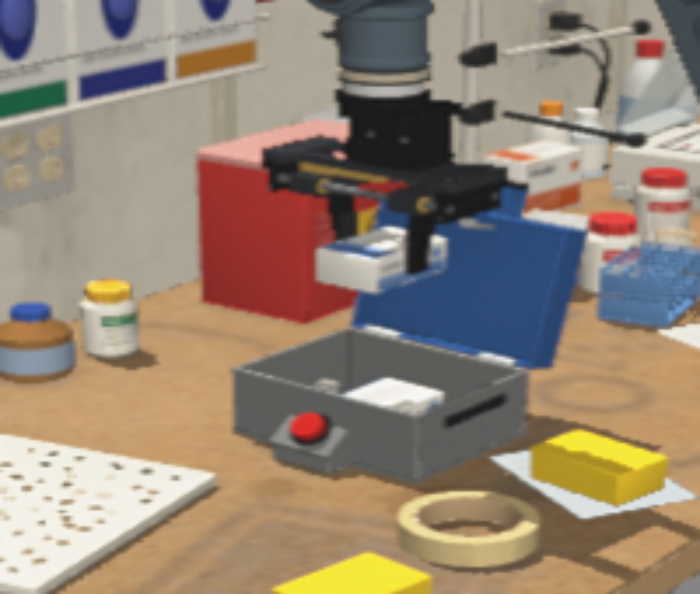

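View pics/t8.png

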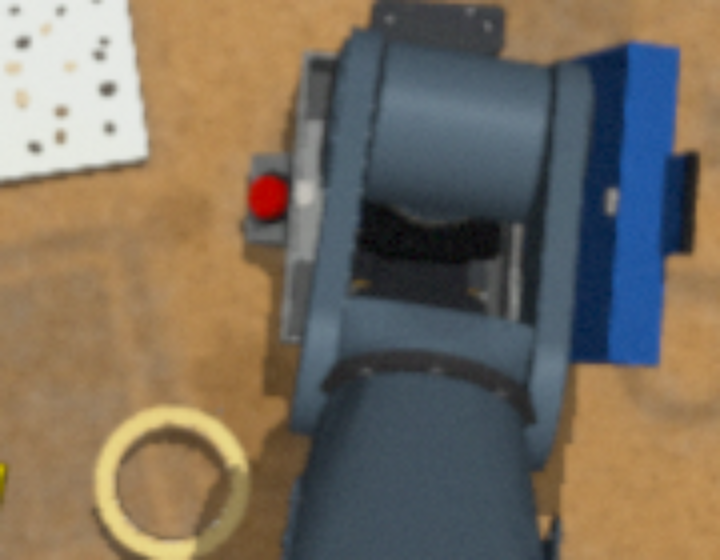

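```bash
python3 - <<'E'
from h import *
c=read_camera("top")
p=np.array([[590,80],[585,200],[530,430]])/4+[250,190]
for z in (.35,.45,.5): print(z,unproj(p,c,z).round(3).tolist())
w=read_camera("wrist");o=manip.get_obs();T=wristT(w,o)
E_=unproj([(210,152),(437,152)],w,.075,T);print("front rim",E_.round(3).tolist(),E_.mean(0))
cx=np.array([np.cos(YAW),np.sin(YAW),0]);cy=np.array([-np.sin(YAW),np.cos(YAW),0])
print([(CASE-.075*cx+b*cy).round(3) for b in(-.095,.095)])
E
```

```text
0.35 [[0.604, -0.043, 0.35], [0.54, -0.041, 0.35], [0.418, -0.015, 0.35]]
0.45 [[0.59, -0.029, 0.45], [0.531, -0.028, 0.45], [0.419, -0.004, 0.45]]
0.5 [[0.583, -0.023, 0.5], [0.527, -0.021, 0.5], [0.42, 0.002, 0.5]]
front rim [[0.468, 0.118, 0.075], [0.653, 0.11, 0.075]] [0.56073713 0.11408157 0.075     ]
[array([0.465, 0.117, 0.   ]), array([0.655, 0.109, 0.   ])]
```

The wrist view's front rim agrees with the case pose within 3 mm. The carton is centred over the pile (columns 322 against 323) and the lid is clear. Lowering.

Call:
{"op": "step_arm", "data": {
  "deltas": [
    [0.04,-0.001,0,0.03,0,0,0],
    [0.04,-0.001,0,0.06,0,0,0],
    [0.04,-0.001,0,0.09,0,0,0],
    [0.04,-0.001,0,0.112,0,0,0],
    [0.04,-0.001,0,0.124,0,0,0],
    [0.04,-0.001,0,0.128,0,0,0],
    [0.04,-0.001,0,0.128,0,0,0]
  ]
}}

```text
time_s: 11.92
tool_pos: [0.5577, 0.0376, 0.0636]
tcp_rot: [[0.045, 0.999, 0.001], [0.999, -0.045, -0.0], [-0.0, 0.001, -1.0]]
force: [-0.5, -0.7, -1.6]
width: 0.689
```

```bash
python3 - <<'E'
from h import *
for i in range(3):
    c=read_camera("scene");o=manip.get_obs();print(np.round(o["tool_pos"],4),np.round(o["force"],2))
cv2.imwrite("pics/s9.png",cv2.resize(c["pixels"][150:300,250:410],None,fx=4.5,fy=4))
E
```

```text
[0.5579 0.0375 0.0639] [-0.01  1.19 -0.97]
[0.5579 0.0375 0.064 ] [ 0.16 -0.93 -0.29]
[0.5579 0.0374 0.064 ] [ 0.17 -0.36 -0.41]
```

View pics/s9.png

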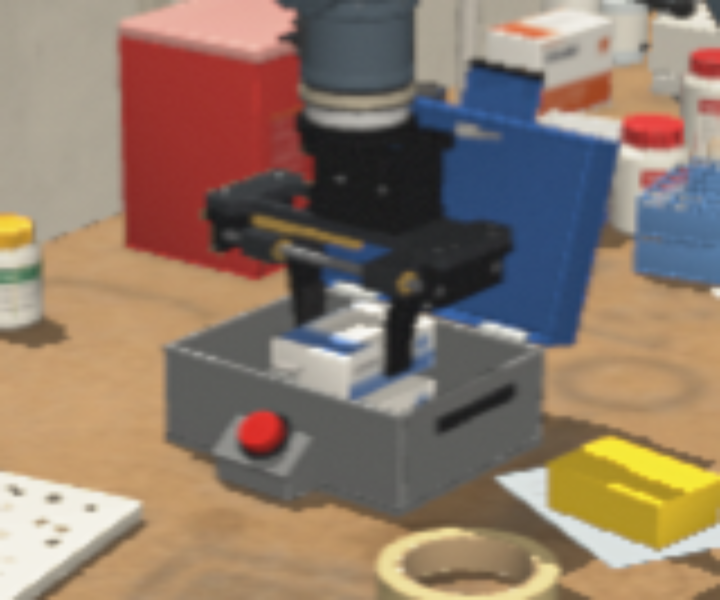

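Call:
{"op": "step_arm", "data": {
  "deltas": [
    [0.04,0,0,0.003,0,0,0],
    [0.04,0,0,0.006,0,0,0],
    [0.04,0,0,0.008,0,0,0],
    [0.04,0,0,0.008,0,0,0],
    [0.04,0,0,0.008,0,0,0]
  ]
}}

```text
time_s: 12.7
tool_pos: [0.5573, 0.0374, 0.0551]
tcp_rot: [[0.046, 0.999, -0.0], [0.999, -0.046, 0.0], [0.0, -0.0, -1.0]]
force: [-0.1, 1.4, -0.8]
width: 0.685
```

```bash
cat > f.py <<'E'
from h import *
F=[]
for i in range(4):
    c=read_camera("scene");o=manip.get_obs();F.append(o["force"])
print(np.round(o["tool_pos"],4),np.round(np.mean(F,0),2))
E
python3 f.py
```

```text
[0.5573 0.0374 0.0553] [-0.18  0.02 -1.1 ]
```

Call:
{"op": "step_arm", "data": {
  "deltas": [
    [0.04,0,0,0.001,0,0,0],
    [0.04,0,0,0.002,0,0,0],
    [0.04,0,0,0.003,0,0,0],
    [0.04,0,0,0.003,0,0,0]
  ]
}}

```text
time_s: 13.4
tool_pos: [0.5573, 0.0375, 0.0531]
tcp_rot: [[0.046, 0.999, 0.0], [0.999, -0.046, -0.0], [-0.0, 0.0, -1.0]]
force: [-0.8, -0.2, 5.5]
width: 0.687
```

```bash
python3 f.py
```

```text
[0.5573 0.0374 0.0531] [-1.3   0.19  5.68]
```

Contact: the wrist force rose by about 6.8 N at underside z ≈ 43 mm, as measured for the pile. I ease off by 1 mm and let go.

Call:
{"op": "step_arm", "data": {
  "deltas": [
    [0.04,0,0,-0.001,0,0,0],
    [0.062,0,0,-0.001,0,0,0],
    [0.07,0,0,-0.001,0,0,0],
    [0.08,0,0,-0.001,0,0,0],
    [0.08,0,0,-0.001,0,0,0],
    [0.08,0,0,-0.001,0,0,0]
  ]
}}

```text
time_s: 14.35
tool_pos: [0.5573, 0.0374, 0.0532]
tcp_rot: [[0.046, 0.999, -0.0], [0.999, -0.046, 0.0], [0.0, -0.0, -1.0]]
force: [0.1, 0.2, -0.3]
width: 0.91
```

```bash
python3 f.py; python3 - <<'E'
from h import *
o=manip.get_obs();print(o["width"]*.087)
c=read_camera("wrist");cv2.imwrite("pics/w10.png",c["pixels"])
c=read_camera("scene");cv2.imwrite("pics/s10.png",cv2.resize(c["pixels"][150:300,250:410],None,fx=4.5,fy=4))
E
```

```text
[0.5573 0.0374 0.0532] [-0.03  0.24 -0.19]
0.07958669867007263
```

View pics/w10.png

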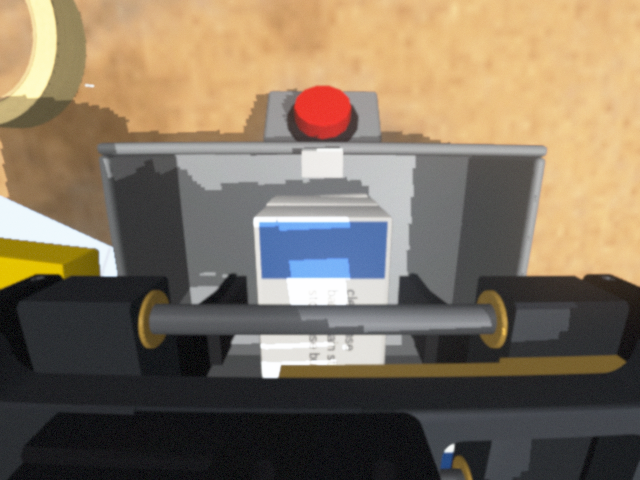

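View pics/s10.png

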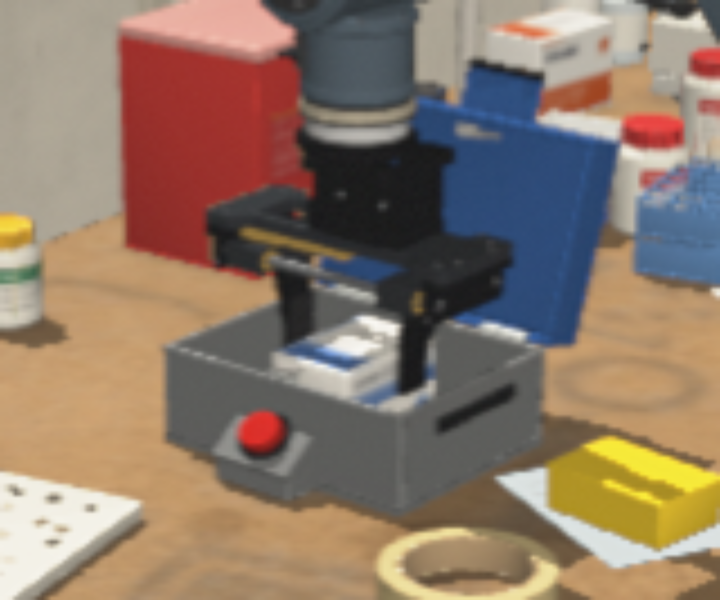

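Released: both fingers are clear of the carton and it sits squarely on the pile. I raise the tool straight up, then move away leftwards.

Call:
{"op": "step_arm", "data": {
  "deltas": [
    [0.08,0,0,-0.015,0,0,0],
    [0.08,0,0,-0.04,0,0,0],
    [0.08,0,0,-0.09,0,0,0],
    [0.08,0,0,-0.14,0,0,0],
    [0.08,0,0,-0.19,0,0,0],
    [0.08,0.05,0,-0.22,0,0,0],
    [0.08,0.11,0,-0.22,0,0,0],
    [0.08,0.17,0,-0.22,0,0,0],
    [0.08,0.22,0,-0.22,0,0,0],
    [0.08,0.22,0,-0.22,0,0,0]
  ]
}}

```text
time_s: 15.9
tool_pos: [0.5666, 0.2607, 0.2741]
tcp_rot: [[0.041, 0.999, 0.001], [0.999, -0.041, 0.001], [0.001, 0.001, -1.0]]
force: [-0.4, -0.9, 0.3]
width: 0.918
```

```bash
python3 - <<'E'
from h import *
c=read_camera("top");cv2.imwrite("pics/t11.png",cv2.resize(c["pixels"][180:340,280:480],None,fx=4,fy=3.75))
np.savez("t11.npz",**c)
s=read_camera("scene");cv2.imwrite("pics/s11.png",cv2.resize(s["pixels"][150:320,250:450],None,fx=4,fy=3.5))
E
```

```text
(no output)
```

View pics/t11.png

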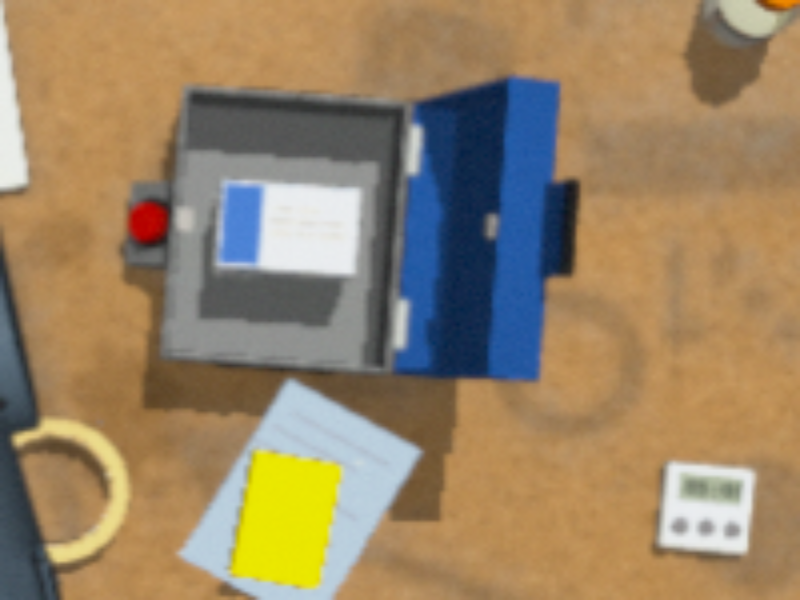

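View pics/s11.png

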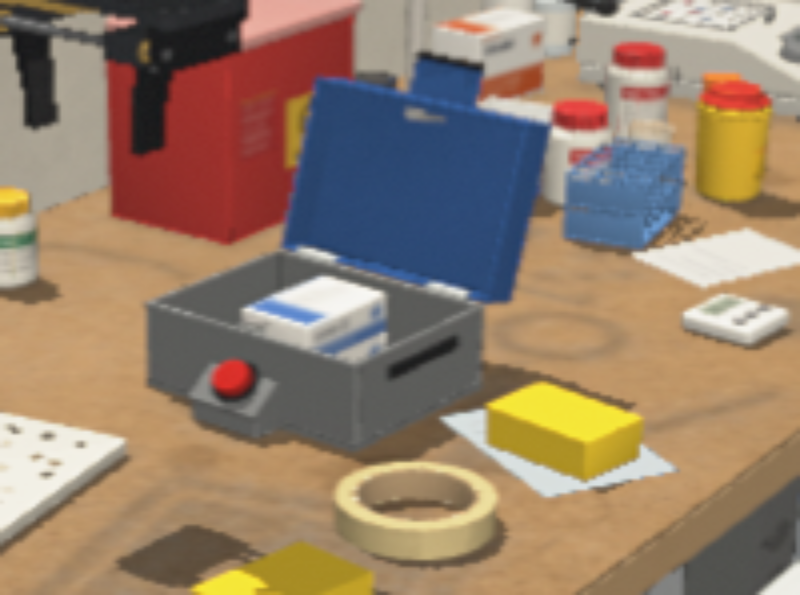

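```bash
python3 - <<'E'
from h import *
c=dict(np.load("t11.npz"))
p=np.array([(223,180),(362,186),(356,277),(215,269)])/[4,3.75]+[280,180]
C=unproj(p,c,.079);d=C.mean(0)-CASE
cx=np.array([np.cos(YAW),np.sin(YAW),0]);cy=np.array([-np.sin(YAW),np.cos(YAW),0])
v=C[1]-C[0]+C[2]-C[3]
print("case frame",d@cx,d@cy,"yaw err",np.arctan2(v[1],v[0])-YAW,[np.linalg.norm(C[i]-C[(i+1)%4]).round(4) for i in range(4)])
print(manip.get_obs()["time_s"]);manip.finish_job()
E
```

```text
case frame 0.0011385594694502206 0.00038483685436825583 yaw err 0.021072973277964646 [np.float64(0.0898), np.float64(0.0629), np.float64(0.0909), np.float64(0.0615)]
16.0
the job is handed in; nothing more can be done
```

The job is done and handed in at 16 s of robot time. I pressed the release button with the closed fingers tilted 50° under the hood, and the lid sprang open to its stop. I then gripped the blue-and-white carton across its 60 mm side, lowered it onto the pile, eased off 1 mm and let go.

**Last checks, from the top and scene pictures:**
- **Carton position:** it lies within about 1 mm of the pile's centre on both axes and is turned about 0.02 rad from the case's x axis. It looks level in the scene picture; I did not measure tilt.
- **Lowering:** wrist force rose by about 7 N at contact. The carton's underside was then about 43 mm above the bench, matching the 42 mm I measured for the pile.
- **Lid and release:** the lid is still open, and the gripper is well clear of the carton and everything else.
- **Bystanders:** the bottle, timer and tape look unmoved. I judged this by eye and did not measure it.

The only disagreement was small: the button and case rim appeared 1–2 pixels away from where I predicted them in the scene view, within tolerance. No check failed.

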